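# Clamp a stamped plate and hold the test probe on its check dot

## Robot

A 6-joint arm with a two-finger parallel gripper is mounted at the origin on the work surface. World frame = base frame: x ahead of the robot, y to its left, z up, the work surface at z = 0. Lengths are in m, angles in rad, forces in N, time in s.
With the tool pointing down it reaches from about 0.35 to 0.775 m from the base axis. Payload 7.3 kg.
Tool frame: the origin (TCP) lies at the very end of the fingers, on their centre line; the grasp point (between the pads) lies 19 mm behind it; z points along the fingers, y is the line along which they close (so a half turn about z gives the same grasp; the last joint's range is limited). The gripper opens to 92 mm and grips with 3 to 60 N. Pads are 19 mm wide; open, the fingers measure 130 mm over their backs; the gripper's body (75 mm by 190 mm) begins 47 mm behind the grasp point.
Start: joints at [0.966, 0.342, 1.524, -0, 1.275, -0.146], TCP at [0.232, 0.471, 0.227] pointing down, gripper open.
Joint ranges: [-2.53, 2.53], [-0.77, 2.02], [0.04, 2.7], [-1, 4.14], [0.28, 2.66], [-3.11, 3.11]. Speed limits (rad/s): [2.57, 2.57, 3.14, 3.14, 3.14, 3.14].

## Interface

Orientations are given as [roll, pitch, yaw] about the fixed x, y, z axes, in that order (R = Rz(yaw) Ry(pitch) Rx(roll)).
In Python, from cell import telemetry, eyes, job gives the robot as it stands.
- The arm moves only by the tool apply_moves, never from a script. Its arguments are lists of equal length, an entry for each row: "delta_pos": the shift along the world's x, y, z each as a share of 0.4 m, from -1 to 1, a list of three; "dr": the turn, a rotation vector about the world's x, y, z each as a share of 0.5 rad, from -1 to 1, a list of three; "jaw": the opening, from 0 (shut) to 1 (fully open). A call has 1 to 8 rows; each row is the pose to reach, as a shift and turn from the pose commanded when the call began; what a row does not reach only later rows make up. A row lasts 1/12 s, in which the tool goes at most 41.7 mm and 7.16 degrees, less where a joint would pass 70% of its speed; a pose out of reach is approached as far as the arm can. A call with a number of a shift or a turn outside -1 to 1 is refused whole. A call with a gripper value outside its range is refused whole. The fingers move at their own pace and stop on an object; "force" is the grip in N (left out, the last holds). Time passes only in rows, so rows that repeat a pose let the fingers close. It gives the time, the measured TCP pose, the force, the opening and the grip force at its end, in the units of the state.
- telemetry.observe(): the state, without advancing time (a new reading comes with each control period).
- eyes.read_camera(name): name is "scene" or "top"; returns the picture (384x512x3 uint8, red, green, blue); there is no depth.
- eyes.camera_model(name): a dict with "vertical_fov" (degrees; the focal length in pixels is half the picture's height over the tangent of half this angle, whatever the lens; pixels are square), "cx", "cy" (the principal point, pixels), "rvec" (rotation vector, rad) and "tvec" (3), from world to camera coordinates, as OpenCV has them. Camera axes: x right, y down, z forward; pixel columns grow to the right and rows downward; lengths in m; the calibration is good to about 2 mm. A picture is of the moment at which its call begins. camera_model takes no time and is no camera call.
- job.hand_in(): hands the job in; it is judged then, once.
The state is a dict: "time": time; "qpos": joint angles; "qvel": joint speeds; "joint_efforts": joint torques, N m; "tool_pos": TCP position; "tool_rot": TCP orientation; "contact_force": force on the tool from outside, world axes, zero at the start; "torque": the same for the moment, N m; "opening": finger opening in m; "grip_force": force on a finger pad.
Only numpy, scipy, OpenCV 4.12 (cv2) and the standard library are available. Lean on these libraries where they do the work, as an engineer would, in place of code of your own. Each camera call takes 0.05 s, during which the arm holds its last target. There are 200 camera calls.

## Task

First turn the black clamp knob on the grey nest clockwise until it clicks past its detent and stays there. Then take the yellow test probe out of its rack and hold its sprung brass tip on the red dot of the sloping metal plate, with the probe square to the plate and the tip pushed gently about halfway in, never hard. Finish while still holding it there, and leave the other things on the bench where they are.

Things in the scene. Friction and masses are not known exactly. Their poses are not given: they have to be found in the camera images.
- nest: fixed clamping nest: grey base 130 (x) x 220 (y) x 20 mm, origin under its centre, turned up to 0.4 rad. +y half: blue block with sample plate 70 x 84 mm, top sloping 20 deg, front (-x) edge 44 mm, middle [0,50] 56 mm, back 68 mm above bench. -y half: clamp knob, vertical axis at [-5,-72]. Between (y -17 to 3) a sliding jaw, top 38 mm; on the knob's -x side a brass detent block, top 32 mm.
- knob_grip (a point): on the black knob's axis at the height to grip, 57 mm above the bench; the frame turns with the knob, x along its grip bar. Bar 42 mm long (x), 14 mm thick (y), top 64 mm above the bench, on a disc 44 mm across whose top is 34 mm above the bench. At joint value 0 the bar lies along the nest's x.
- knob (a joint): angle of the clamp knob, rad, grows clockwise seen from above. Starts at 0, held there by an over-centre spring (the detent). Turning takes up to about 0.2 N m until its crest at 0.6; past that it snaps on to its stop at 1.2, the clamped position, and stays there by itself. It cannot turn beyond 1.2.
- rack: fixed probe rack: dark base 90 x 90 x 6 mm and grey holder 44 x 44 mm, 58 mm high, open in the middle; origin under its centre. The probe's handle stands 18 mm deep in a 27 mm square pocket, on a seat 40 mm above the bench, its nose free in the hole below. Lift the probe at least 55 mm straight up to clear it.
- probe: loose test probe, 0.11 to 0.23 kg, upright in the rack: yellow square handle 24 x 24 x 80 mm, from 40 to 120 mm above the bench, sides parallel to the rack's; origin at the centre of the handle's lower end, z along the probe to the handle's top, x and y square to its sides. Below the origin a steel nose 12 mm across, 18 mm long, then the sprung brass plunger, down to 34 mm below the origin.
- tip (a point): the end of the brass plunger (rounded, 7 mm across): 34 mm below the probe's origin along its axis when the plunger is out; moves with the plunger. Same axes as the probe.
- plunger (a joint): how far the probe's sprung plunger is pushed in, in m: 0 fully out, 0.012 fully in. The spring pushes with 0.9 N at first and 0.35 N more per mm, so halfway in (0.006) is about 3 N.
- spot: the red check dot, 16 mm across, flush on the sample plate's sloping face; origin at its centre, z is the outward normal of the face (20 degrees from vertical, leaning to the nest's -x side). It lies on the middle line of the plate, at nest x 0, nest y 25 to 75 mm, 56 mm above the bench.
- tape: bystander, loose: yellow tape roll lying flat, 84 mm across, 20 mm high; origin under its centre
- torch: bystander, loose: black and yellow pocket torch lying down, 110 mm long, 30 mm thick; origin on the bench under its middle
- swabs: bystander, loose: paper cup of swab sticks, 64 mm across, 120 mm high in all; origin under its centre
- bottle: bystander, loose: small green bottle, 56 mm across, 130 mm high; origin under its centre
Mind the look-alikes: they are no part of the job. What is meant by the probe is not pink, and is the smaller of those in its own colour.

How it is judged:
By the outcome, as a careful person would: the job done as asked, in the order asked, and still so for the second after the job is handed in, while the arm keeps its last pose, push and grip.
It also fails if it takes over 59 s, if anything falls off the work surface, if the arm or the gripper's body presses on something with over 40 N, if the wrist force passes 120 N, or if a joint passes its speed limit or range.

## Working session

There is one attempt and no reset: what is moved stays moved. The work goes in short steps, Python scripts to look and compute and a tool call to move; the robot and the scene stay as the last step left them, time stands still between calls to the robot, and variables do not carry over. Pictures are saved under pics/ and viewed, at most 10 in all, crops included, and the job is handed in when it is done.

Besides the shell and the picture viewer there is one more tool, called after "Request:" as name(argument=value, ...) on one line, values as JSON. apply_moves: Moves the arm, as the interface text tells. Its arguments: {"type":"object","properties":{"delta_pos":{"type":"array"},"dr":{"type":"array"},"jaw":{"type":"array"},"force":{"type":"number"}},"required":["delta_pos","dr","jaw"]}

```bash
mkdir -p pics && python3 - <<'E'
from cell import telemetry, eyes, job
import cv2
for n in("scene","top"):
    im=eyes.read_camera(n); cv2.imwrite(f"pics/{n}0.png",im[:,:,::-1]); print(eyes.camera_model(n))
print(telemetry.observe())
E
```

```text
{'vertical_fov': 48.932821988650886, 'cx': 259.6468062301806, 'cy': 189.76559889220027, 'rvec': array([ 1.93074976,  0.97149138, -0.52937749]), 'tvec': array([-0.35092831, -0.18863551,  1.63581241])}
{'vertical_fov': 55.40887437971985, 'cx': 261.73228267038286, 'cy': 191.5809451202474, 'rvec': array([ 2.1840448 , -2.16247812,  0.13450959]), 'tvec': array([-0.04062349,  0.60463875,  1.17937995])}
{'time': 0.1, 'qpos': array([ 9.65966628e-01,  3.42641852e-01,  1.52487095e+00,  1.20186285e-05,
        1.27539225e+00, -1.45987296e-01]), 'qvel': array([-0.00069969, -0.00150717, -0.00296802, -0.00045139, -0.00026228,
       -0.00110821]), 'joint_efforts': array([ 7.57335947e-04, -4.32004023e+01, -2.44693297e+01,  7.18284189e-02,
        5.25522628e-02, -2.96268695e-05]), 'tool_pos': array([0.23230519, 0.47043144, 0.22613791]), 'tool_rot': array([-3.14029589e+00, -2.02283961e-04,  2.68274661e+00]), 'contact_force': array([ 0.03758432,  0.32373604, -0.51152308]), 'torque': array([ 0.01293349, -0.02364635,  0.00496294]), 'grip_force': 0.0, 'opening': 0.09197030781391778}
```

View pics/scene0.png

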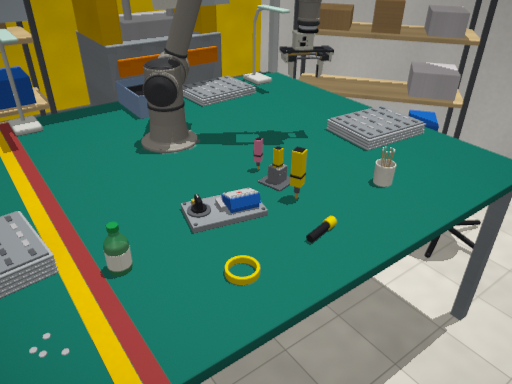

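View pics/top0.png

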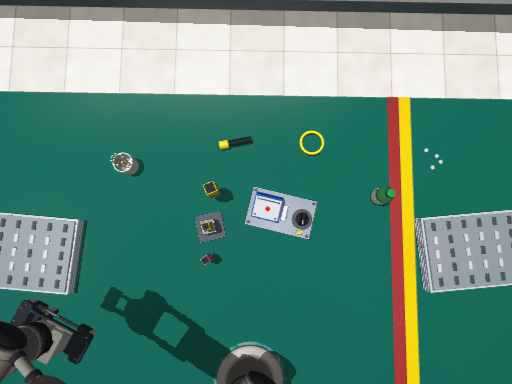

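The scene view has three candidates: pink at (258,150), a yellow one in the rack at (278,160), and a larger yellow one at (298,170). The one in the rack fits: it is not pink, and it is the smaller yellow. In the top view it is at (208,227), with the look-alikes at (211,188) and (206,259). The nest is at (281,213), its knob at (303,218) and the red dot at (267,209). I'll confirm with an enlarged crop.

```bash
python3 - <<'E'
import cv2,numpy as np
a=cv2.imread("pics/scene0.png")[130:235,175:325]; b=cv2.imread("pics/top0.png")[170:275,185:325]
a=cv2.resize(a,None,fx=2.7,fy=4*2.7/4,interpolation=2); b=cv2.resize(b,None,fx=2.7,fy=2.7,interpolation=2)
cv2.imwrite("pics/crop.png",np.hstack([a,b]))
a=cv2.imread("pics/top0.png")[170:275,185:325];b=cv2.resize(a,None,fx=5.6,fy=5.6,interpolation=2);cv2.imwrite("pics/crop2.png",b)
E
```

```text
(no output)
```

View pics/crop.png

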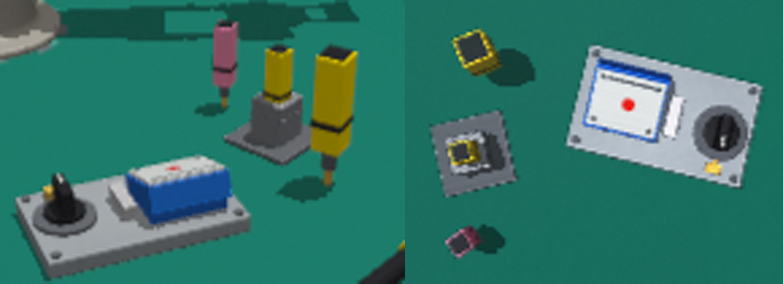

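View pics/crop2.png

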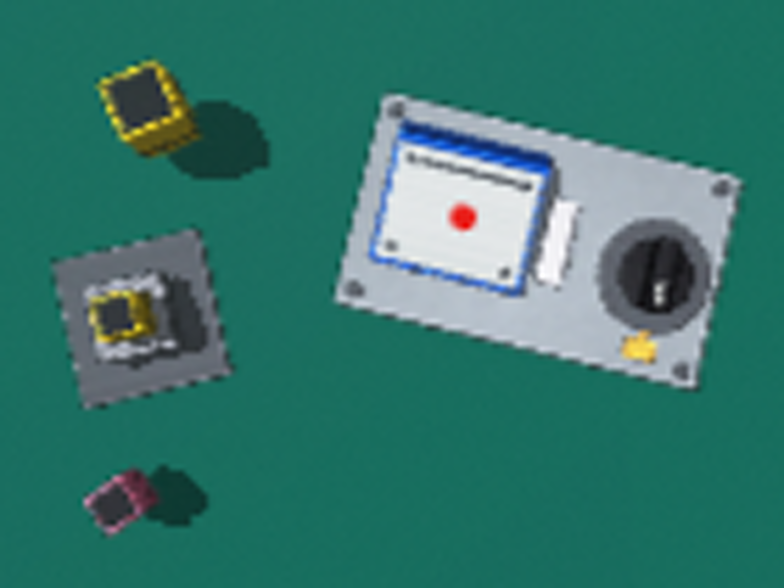

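The crop confirms it: the rack holds the small yellow probe with a black cap, and the large yellow and pink ones stand free. Next I'll measure.

```bash
cat >h.py <<'E'
import cv2,numpy as np
from cell import telemetry, eyes, job
def cam(n):
    m=eyes.camera_model(n); f=192/np.tan(np.radians(m["vertical_fov"])/2)
    return np.array([[f,0,m["cx"]],[0,f,m["cy"]],[0,0,1]]),cv2.Rodrigues(m["rvec"])[0],m["tvec"].reshape(3,1)
def ray(n,uv):
    K,R,t=cam(n); uv=np.atleast_2d(uv).astype(float)
    d=(R.T@np.linalg.inv(K)@np.c_[uv,np.ones(len(uv))].T).T
    return (-R.T@t).ravel(),d
def plane(n,uv,z):
    c,d=ray(n,uv); return c+d*((z-c[2])/d[:,2])[:,None]
def tri(a,b):
    P=[(lambda K,R,t:K@np.c_[R,t])(*cam(n)) for n in("top","scene")]
    X=cv2.triangulatePoints(*P,np.float64(a).reshape(2,1),np.float64(b).reshape(2,1)); return (X[:3]/X[3]).ravel()
def proj(n,X):
    K,R,t=cam(n); p=K@(R@np.atleast_2d(X).T+t); return (p[:2]/p[2]).T
def blob(mask,box,k=0):
    x0,y0,x1,y1=box; m=np.zeros_like(mask); m[y0:y1,x0:x1]=mask[y0:y1,x0:x1]
    c=sorted(cv2.findContours(m,cv2.RETR_EXTERNAL,cv2.CHAIN_APPROX_NONE)[0],key=cv2.contourArea)[-1-k]
    f=cv2.drawContours(np.zeros_like(m),[c],-1,255,-1); f&=m
    M=cv2.moments(f,True); return np.array([M["m10"]/M["m00"],M["m01"]/M["m00"]]),M["m00"],c.reshape(-1,2)
E
cat >m1.py <<'E'
from h import *
T=cv2.imread("pics/top0.png");S=cv2.imread("pics/scene0.png")
hsv=lambda i:cv2.cvtColor(i,cv2.COLOR_BGR2HSV)
hT,hS=hsv(T),hsv(S)
red=lambda h:cv2.inRange(h,(0,110,100),(6,255,255))|cv2.inRange(h,(172,110,100),(180,255,255))
rt=blob(red(hT),(245,190,290,230));rs=blob(red(hS),(220,185,265,205))
print("dot",rt[:2],rs[:2],tri(rt[0],rs[0]))
# nest, rack base outlines: low saturation / not green
ng=cv2.bitwise_not(cv2.inRange(hT,(60,90,0),(95,255,255)))
def rect(box,z):
    c,a,k=blob(ng,box); P=plane("top",k,z)[:,:2]
    r=cv2.minAreaRect((P*1000).astype(np.float32)); print("rect",box,c,a,r); return r
rect((243,180,322,245),.02); rect((190,207,230,247),.006)
print(S[148,270:287],T[226,196:218],sep="\n")
yel=lambda h:cv2.inRange(h,(20,120,60),(34,255,255))
y=blob(yel(hT),(194,212,222,245));print("yelT",y[0],y[1],cv2.minAreaRect(y[2].astype(np.float32)),cv2.boundingRect(y[2]))
y=blob(yel(hS),(268,140,288,175));print("yelS",y[0],y[1],cv2.boundingRect(y[2]))
E
python3 m1.py
```

```text
dot (array([267.25 , 208.375]), 16.0) (array([238.5, 192. ]), 2.0) [ 0.54829453 -0.05175041  0.05988915]
rect (243, 180, 322, 245) [280.73026316 212.56772446] 2584.0 ((537.161865234375, -99.11307525634766), (221.51235961914062, 129.89395141601562), 76.9061508178711)
rect (190, 207, 230, 247) [209.91460055 226.37603306] 726.0 ((488.9617614746094, 137.3511962890625), (89.49373626708984, 90.80291748046875), 13.87183952331543)
[[107 125  28]
 [108 125  27]
 [107 125  28]
 [ 84 146 112]
 [ 48 138 144]
 [ 36  77  85]
 [ 38  40  40]
 [ 43  40  39]
 [ 45  41  41]
 [ 43  39  39]
 [ 44  40  39]
 [ 36 128 141]
 [  3 188 205]
 [ 73 143 127]
 [104 125  43]
 [107 125  28]
 [108 125  29]]
[[151 146 128]
 [129 119 111]
 [115 106  99]
 [114 106  98]
 [111 105  97]
 [114 189 199]
 [ 77 113 117]
 [ 59  57  52]
 [ 61  57  53]
 [ 61  57  53]
 [ 60  56  53]
 [ 61  56  52]
 [ 54 102 110]
 [ 29  91 104]
 [ 19  80  92]
 [ 20  65  75]
 [ 48  77  81]
 [ 82  83  80]
 [ 96  90  85]
 [ 60  56  52]
 [ 50  47  43]
 [ 58  55  50]]
yelT [208.35714286 226.42857143] 42.0 ((207.0, 226.0), (8.0, 10.0), 90.0) (202, 222, 11, 9)
yelS [277.56179775 157.33146067] 178.0 (273, 148, 10, 20)
```

```bash
cat >m2.py <<'E'
from h import *
T=cv2.imread("pics/top0.png");S=cv2.imread("pics/scene0.png")
# subpixel dot: redness-weighted
def wred(I,b):
    x0,y0,x1,y1=b; p=I[y0:y1,x0:x1].astype(float); w=np.clip(p[...,2]-np.maximum(p[...,0],p[...,1])-25,0,None)
    v,u=np.mgrid[y0:y1,x0:x1]; return np.array([(u*w).sum(),(v*w).sum()])/w.sum()
a,b=wred(T,(258,200,277,217)),wred(S,(230,186,250,198))
print("dot",a,b,tri(a,b),plane("top",a,.056),plane("scene",b,.056))
# probe cap: dark neutral blob inside yellow
dark=lambda I,t:cv2.inRange(I,(0,0,0),(t,t,t))
ct=blob(dark(T,80),(199,219,212,235)); cs=blob(dark(S,60),(270,140,288,153))
print("cap",ct[:2],cs[:2],tri(ct[0],cs[0]))
c=np.array([.537162,-.099113]);yaw=np.radians(-13.09)
ex,ey=np.array([np.cos(yaw),np.sin(yaw)]),np.array([-np.sin(yaw),np.cos(yaw)])
print("dot in nest",[(plane("top",a,.056)[0,:2]-c)@e for e in(ex,ey)])
k=c-.005*ex-.072*ey; print("knob",k)
kt=blob(dark(T,45),(292,205,316,232)); ks=blob(dark(S,40),(188,190,210,212)); print(kt[:2],cv2.minAreaRect(kt[2]),ks[:2],cv2.boundingRect(ks[2]))
print("knob disc proj",proj("top",[*k,.034]),proj("top",[*k,.064]),proj("scene",[*k,.064]))
print("probe proj",proj("top",[.489,.1374,.12]),proj("scene",[.489,.1374,.12]))
for n,I,(x0,y0,x1,y1) in(("top",T,(290,204,318,234)),("scene",S,(184,188,214,218))): print(n);print(cv2.cvtColor(I,6)[y0:y1,x0:x1])
E
python3 - <<'E'
import numpy as np;np.set_printoptions(linewidth=200,threshold=5000)
exec(open("m2.py").read())
E
```

```text
dot [267.22118263 208.36227545] [238.79261364 191.86647727] [ 0.5485479  -0.05129228  0.06029005] [[ 0.54806954 -0.05253312  0.056     ]] [[ 0.54329894 -0.0465097   0.056     ]]
cap (array([205.28571429, 226.03571429]), 28.0) (array([278.   , 147.625]), 8.0) [0.4894245  0.13798065 0.12437563]
dot in nest [np.float64(7.463572573741331e-05), np.float64(0.047839882208278006)]
knob [ 0.51598527 -0.16810971]
(array([303.48      , 219.10666667]), 75.0) ((303.5, 219.0), (12.0, 9.0), 90.0) (array([197.88073394, 206.08256881]), 109.0) (192, 196, 14, 16)
knob disc proj [[302.03275517 218.86589049]] [[303.20833056 218.55337416]] [[196.84622571 198.62132069]]
probe proj [[205.23409244 225.85519411]] [[277.31208034 148.93433934]]
top
[[185 184 184 184 184 183 182 182 182 181 180 181 181 181 178 178 179 181 181 181 180 180 121  96  95 142 126  92]
 [184 185 184 185 184 183 182 182 183 181 181 181 182 181 178 178 179 180 181 180 179 178 175 159 168 184 104  79]
 [185 185 184 182 184 183 183 183 183 182 181 181 179 178 178 179 180 179 180 180 180 180 180 179 178 181  92  75]
 [184 184 184 185 185 18
[... 6078 characters left out ...]
 58  31  24  20  21  21  22  21  29  53  90  98 104 106 106 101  77 124 164 168 168]
 [ 77 100 158 100  78 103 106 105 105  96  93  93  63  48  73  91  94  94  97 105 106 106 105  95  75  96 155 166 167 167]
 [ 75  79 140 150  92  73  81  96 105 106 106 106  99  96 100 105 106 105 105 105 101  95  79  65  98 150 166 167 167 167]
 [ 68  77  98 157 153  99  68  68  80  90  97  98 104 105 105 104 101  95  94  80  72  65  71 144 155 165 167 166 167 165]
 [ 61  76  78 140 164 155 151  98  69  63  67  68  72  73  73  73  70  65  64  71  97 145 151 163 165 166 166 167 166 166]
 [ 58  69  77  98 157 165 166 155 151 150 131 127 107  77  72  71 120 146 148 150 153 163 165 165 165 165 165 166 166 167]]
```

Measurements agree with the text: nest 221×130 mm at yaw −13.1°, dot at nest (0, 48), rack 90×90 mm, and triangulated heights within 4 mm. Next I'll move to a point above the knob.

Request:
apply_moves(delta_pos=[[0.54,-0.8,0],[0.54,-0.8,0],[0.54,-0.8,0],[0.54,-0.8,0],[0.54,-0.8,0],[0.54,-0.8,0],[0.54,-0.8,0],[0.54,-0.8,0]], dr=[[0,0,0.46],[0,0,0.46],[0,0,0.46],[0,0,0.46],[0,0,0.46],[0,0,0.46],[0,0,0.46],[0,0,0.46]], jaw=[0.43,0.43,0.43,0.43,0.43,0.43,0.43,0.43], force=30)

```text
time: 0.77
tool_pos: [0.4156, 0.1984, 0.2266]
tool_rot: [-3.142, -0.0, 2.913]
contact_force: [0.5, 0.5, 0.4]
opening: 0.0436
grip_force: 0.0
```

Request:
apply_moves(delta_pos=[[0.24,-0.9,0],[0.24,-0.9,0],[0.24,-0.9,0],[0.24,-0.9,0],[0.24,-0.9,0],[0.24,-0.9,0],[0.24,-0.9,0],[0.24,-0.9,0]], dr=[[0,0,0],[0,0,0],[0,0,0],[0,0,0],[0,0,0],[0,0,0],[0,0,0],[0,0,0]], jaw=[0.43,0.43,0.43,0.43,0.43,0.43,0.43,0.43])

```text
time: 1.43
tool_pos: [0.5009, -0.1239, 0.2265]
tool_rot: [3.141, -0.001, 2.912]
contact_force: [1.4, -0.2, 0.6]
opening: 0.04
grip_force: 0.0
```

Request:
apply_moves(delta_pos=[[0.03,-0.1,-0.2],[0.03,-0.1,-0.2],[0.03,-0.1,-0.2],[0.03,-0.1,-0.2]], dr=[[0,0,0],[0,0,0],[0,0,0],[0,0,0]], jaw=[0.43,0.43,0.43,0.43])

```text
time: 1.77
tool_pos: [0.5113, -0.1619, 0.144]
tool_rot: [3.14, -0.007, 2.911]
contact_force: [-1.5, 0.9, 0.0]
opening: 0.0394
grip_force: 0.0
```

Request:
apply_moves(delta_pos=[[0.01,-0.01,-0.12],[0.01,-0.01,-0.12],[0.01,-0.01,-0.12],[0.01,-0.01,-0.12]], dr=[[0,0,0],[0,0,0],[0,0,0],[0,0,0]], jaw=[0.43,0.43,0.43,0.43])

```text
time: 2.1
tool_pos: [0.5175, -0.1651, 0.1004]
tool_rot: [-3.142, 0.001, 2.914]
contact_force: [0.2, 0.4, 0.4]
opening: 0.0396
grip_force: 0.0
```

```bash
python3 - <<'E'
from h import *
a=eyes.read_camera("top")[170:260,240:340,::-1]; b=eyes.read_camera("scene")[130:220,150:250,::-1]
cv2.imwrite("pics/k1.png",np.hstack([cv2.resize(i,None,fx=4,fy=4,interpolation=2) for i in(a,b)]))
o=telemetry.observe();print(o["tool_pos"],o["tool_rot"],o["qpos"])
E
```

```text
[ 0.51808256 -0.16557002  0.10112365] [-3.14100141  0.00331362  2.91378251] [-4.50349450e-01  5.05467845e-01  1.64420057e+00  1.85181263e-04
  9.88561856e-01 -1.79343622e+00]
```

View pics/k1.png

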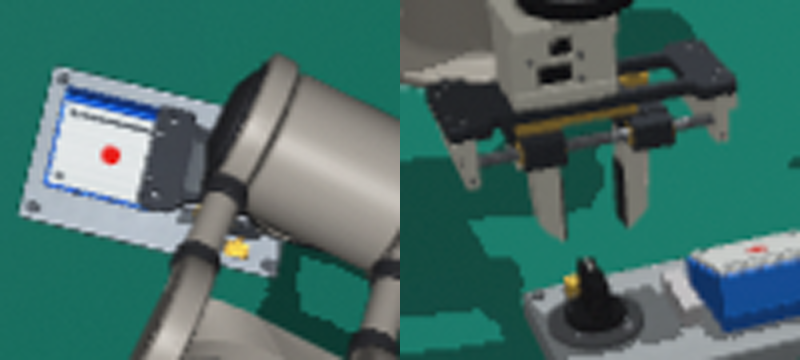

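The fingers straddle the knob bar, which shows in the right half at about (590,290), with open space around them. I'll descend and grip.

Request:
apply_moves(delta_pos=[[-0.006,-0.006,-0.06],[-0.006,-0.006,-0.12],[-0.006,-0.006,-0.155],[-0.006,-0.006,-0.155],[-0.006,-0.006,-0.155]], dr=[[0,0,0],[0,0,0],[0,0,0],[0,0,0],[0,0,0]], jaw=[0.43,0.43,0.43,0.43,0.43])

```text
time: 2.62
tool_pos: [0.5151, -0.1682, 0.0379]
tool_rot: [-3.141, 0.001, 2.913]
contact_force: [0.2, 0.2, 0.7]
opening: 0.0399
grip_force: 0.0
```

Request:
apply_moves(delta_pos=[[0,0,0],[0,0,0],[0,0,0],[0,0,0],[0,0,0]], dr=[[0,0,0],[0,0,0],[0,0,0],[0,0,0],[0,0,0]], jaw=[0,0,0,0,0], force=30)

```text
time: 3.03
tool_pos: [0.5157, -0.1662, 0.0378]
tool_rot: [3.138, 0.002, 2.912]
contact_force: [2.5, 10.3, 4.8]
opening: 0.0141
grip_force: 30.0
```

Request:
apply_moves(delta_pos=[[0.002,0.007,0],[0.002,0.007,0],[0.002,0.007,0],[0.002,0.007,0],[0.002,0.007,0],[0.002,0.007,0],[0.002,0.007,0],[0.002,0.007,0]], dr=[[0,0,0],[0,0,-0.15],[0,0,-0.3],[0,0,-0.45],[0,0,-0.6],[0,0,-0.75],[0,0,-0.9],[0,0,-1]], jaw=[0,0,0,0,0,0,0,0])

```text
time: 3.7
tool_pos: [0.5157, -0.1661, 0.0378]
tool_rot: [-3.141, 0.002, 2.409]
contact_force: [-1.5, -1.0, 5.9]
opening: 0.0139
grip_force: 30.0
```

Request:
apply_moves(delta_pos=[[0,0,0],[0,0,0],[0,0,0],[0,0,0],[0,0,0],[0,0,0],[0,0,0],[0,0,0]], dr=[[0,0,-0.15],[0,0,-0.3],[0,0,-0.45],[0,0,-0.6],[0,0,-0.75],[0,0,-0.9],[0,0,-1],[0,0,-1]], jaw=[0,0,0,0,0,0,0,0])

```text
time: 4.37
tool_pos: [0.5157, -0.1661, 0.0378]
tool_rot: [3.141, 0.002, 1.91]
contact_force: [-1.7, -0.8, 6.1]
opening: 0.0136
grip_force: 30.0
```

Request:
apply_moves(delta_pos=[[0,0,0],[0,0,0],[0,0,0],[0,0,0],[0,0,0]], dr=[[0,0,-0.1],[0,0,-0.2],[0,0,-0.3],[0,0,-0.4],[0,0,-0.4]], jaw=[0,0,0,0,0])

```text
time: 4.78
tool_pos: [0.5156, -0.1661, 0.0378]
tool_rot: [3.141, 0.002, 1.711]
contact_force: [-3.4, -1.2, 6.2]
opening: 0.0138
grip_force: 30.0
```

```bash
python3 - <<'E'
from h import *
o=telemetry.observe();print(o["torque"],o["tool_rot"],o["qpos"])
E
```

```text
[-0.29399325  0.52982844  0.05249342] [3.14081311e+00 1.51494455e-03 1.71053799e+00] [-4.52583685e-01  5.93014470e-01  1.70387327e+00 -1.10025269e-03
  8.43212690e-01 -5.91594815e-01]
```

Request:
apply_moves(delta_pos=[[0,0,0],[0,0,0],[0,0,0],[0,0,0.2],[0,0,0.4],[0,0,0.48],[0,0,0.48],[0,0,0.48]], dr=[[0,0,0],[0,0,0],[0,0,0],[0,0,0],[0,0,0],[0,0,0],[0,0,0],[0,0,0]], jaw=[0.43,0.43,0.43,0.43,0.43,0.43,0.43,0.43])

```text
time: 5.45
tool_pos: [0.5164, -0.1657, 0.2333]
tool_rot: [3.137, 0.003, 1.713]
contact_force: [0.3, -0.6, 0.0]
opening: 0.0395
grip_force: 0.0
```

Request:
apply_moves(delta_pos=[[-0.07,0.76,0],[-0.07,0.76,0],[-0.07,0.76,0],[-0.07,0.76,0],[-0.07,0.76,0],[-0.07,0.76,0],[-0.07,0.76,0],[-0.07,0.76,0]], dr=[[0,0,-0.98],[0,0,-0.98],[0,0,-0.98],[0,0,-0.98],[0,0,-0.98],[0,0,-0.98],[0,0,-0.98],[0,0,-0.98]], jaw=[0.6,0.6,0.6,0.6,0.6,0.6,0.6,0.6])

```text
time: 6.12
tool_pos: [0.4864, 0.1419, 0.2287]
tool_rot: [-3.141, -0.001, 1.225]
contact_force: [0.2, 0.3, 0.3]
opening: 0.0551
grip_force: 0.0
```

Request:
apply_moves(delta_pos=[[0,0,0],[0,0,0],[0,0,0],[0,0,0],[0,0,0]], dr=[[0,0,-0.98],[0,0,-0.98],[0,0,-0.98],[0,0,-0.98],[0,0,-0.98]], jaw=[0.6,0.6,0.6,0.6,0.6])

```text
time: 6.53
tool_pos: [0.4872, 0.1388, 0.2286]
tool_rot: [-3.141, 0.0, 0.729]
contact_force: [-0.1, 0.7, -0.2]
opening: 0.0548
grip_force: 0.0
```

Request:
apply_moves(delta_pos=[[0,0,0],[0,0,0],[0,0,0],[0,0,0],[0,0,0],[0,0,0]], dr=[[0,0,-0.98],[0,0,-0.98],[0,0,-0.98],[0,0,-0.98],[0,0,-0.98],[0,0,-0.98]], jaw=[0.6,0.6,0.6,0.6,0.6,0.6])

```text
time: 7.03
tool_pos: [0.4873, 0.1385, 0.2287]
tool_rot: [3.142, 0.0, 0.249]
contact_force: [-0.9, 0.5, -0.2]
opening: 0.0547
grip_force: 0.0
```

```bash
python3 - <<'E'
from h import *
a=eyes.read_camera("top")[150:285,165:340,::-1]; b=eyes.read_camera("scene")[100:235,175:320,::-1]
cv2.imwrite("pics/p1.png",np.hstack([cv2.resize(i,None,fx=2.45,fy=2.45,interpolation=2) for i in(a,b)]))
cv2.imwrite("pics/p1top.png",eyes.read_camera("top")[:,:,::-1])
o=telemetry.observe();print(o["tool_pos"],o["tool_rot"],o["qpos"])
E
```

```text
[0.48737755 0.13858777 0.22869269] [3.14153881e+00 1.38427825e-04 2.46370490e-01] [ 1.25728905e-01  3.07005493e-01  1.56968913e+00 -7.35185470e-05
  1.26502897e+00  1.45017687e+00]
```

View pics/p1.png

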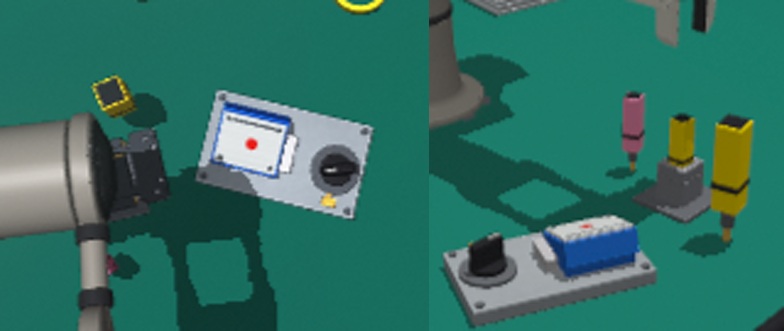

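The knob bar now sits about 69° round and has stayed there, with the jaw moved against the block (left half at (335,170)). The gripper is above the rack. I'll descend onto the probe.

Request:
apply_moves(delta_pos=[[0.004,0,-0.1],[0.004,0,-0.2],[0.004,0,-0.28],[0.004,0,-0.34],[0.004,0,-0.38],[0.004,0,-0.38],[0.004,0,-0.38]], dr=[[0,0,0],[0,0,0],[0,0,0],[0,0,0],[0,0,0],[0,0,0],[0,0,0]], jaw=[0.6,0.6,0.6,0.6,0.6,0.6,0.6])

```text
time: 7.77
tool_pos: [0.4888, 0.1386, 0.0765]
tool_rot: [-3.142, 0.002, 0.244]
contact_force: [0.6, -0.1, 0.2]
opening: 0.0551
grip_force: 0.0
```

Request:
apply_moves(delta_pos=[[0,0,0],[0,0,0],[0,0,0],[0,0,0],[0,0,0]], dr=[[0,0,0],[0,0,0],[0,0,0],[0,0,0],[0,0,0]], jaw=[0,0,0,0,0], force=35)

```text
time: 8.18
tool_pos: [0.4893, 0.1387, 0.0774]
tool_rot: [3.141, -0.001, 0.243]
contact_force: [-0.8, 2.1, 0.6]
opening: 0.0266
grip_force: 0.6
```

Request:
apply_moves(delta_pos=[[0,0,0],[0,0,0],[0,0,0]], dr=[[0,0,0],[0,0,0],[0,0,0]], jaw=[0,0,0])

```text
time: 8.43
tool_pos: [0.4893, 0.1387, 0.0773]
tool_rot: [3.141, -0.001, 0.243]
contact_force: [-1.4, -0.1, 5.5]
opening: 0.024
grip_force: 35.0
```

Request:
apply_moves(delta_pos=[[0,0,0.03],[0,0,0.07],[0,0,0.12],[0,0,0.17],[0,0,0.22],[0,0,0.27],[0,0,0.27],[0,0,0.27]], dr=[[0,0,0],[0,0,0],[0,0,0],[0,0,0],[0,0,0],[0,0,0],[0,0,0],[0,0,0]], jaw=[0,0,0,0,0,0,0,0])

```text
time: 9.1
tool_pos: [0.4892, 0.1386, 0.1848]
tool_rot: [3.141, -0.001, 0.243]
contact_force: [0.3, 0.2, -2.0]
opening: 0.024
grip_force: 35.0
```

```bash
python3 - <<'E'
from h import *
a=eyes.read_camera("scene")[:,:,::-1];cv2.imwrite("pics/p2s.png",a)
cv2.imwrite("pics/p2.png",cv2.resize(a[60:210,215:365],None,fx=4,fy=4,interpolation=2))
o=telemetry.observe();print(o["tool_pos"],o["tool_rot"],o["contact_force"],o["torque"])
p=o["tool_pos"];print(proj("scene",[p,p-[0,0,.0713],p-[0,0,.0373]]))
E
```

```text
[0.48845786 0.13851379 0.18380536] [-3.14158788e+00  1.20121977e-03  2.42827079e-01] [ 0.85225773  0.08089126 -1.8197618 ] [-0.01574579  0.21422361  0.05376014]
[[278.24008729 129.75370218]
 [277.39306362 150.95514922]
 [277.79097791 140.99514562]]
```

View pics/p2.png

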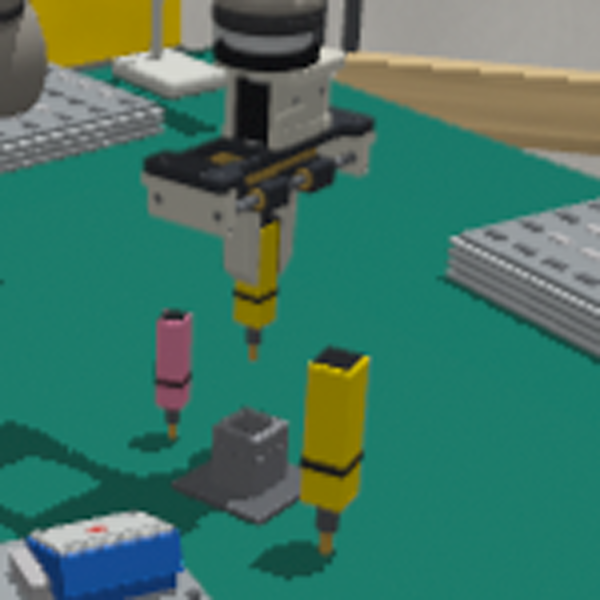

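The small yellow probe is held straight. Its tip is near image (278,150), against a prediction of (277,151). The bigger yellow and pink ones are undisturbed. I'll tilt it and move to a standoff above the dot.

Request:
apply_moves(delta_pos=[[0.067,-0.46,0],[0.067,-0.46,0],[0.067,-0.46,0],[0.067,-0.46,0],[0.067,-0.46,0],[0.067,-0.46,0],[0.067,-0.46,0],[0.067,-0.46,0]], dr=[[0,0,0],[0,0,0],[-0.04,-0.17,0],[-0.08,-0.34,0],[-0.12,-0.51,0],[-0.158,-0.68,0],[-0.158,-0.68,0],[-0.158,-0.68,0]], jaw=[0,0,0,0,0,0,0,0])

```text
time: 9.82
tool_pos: [0.514, -0.0451, 0.1831]
tool_rot: [2.981, -0.305, 0.267]
contact_force: [1.0, -0.4, -1.5]
opening: 0.024
grip_force: 35.0
```

```bash
cat >c.py <<'E'
from h import *
from scipy.spatial.transform import Rotation as Ro
n=np.array([-.3331,.0775,.9397]); dot=np.array([.548,-.0513,.056])
o=telemetry.observe(); R=Ro.from_euler("xyz",o["tool_rot"]); z=R.as_matrix()[:,2]
tip=o["tool_pos"]+.0713*z
print("t",o["time"],"pos",o["tool_pos"],"tilt err deg",np.degrees(np.arccos(-z@n)),"fix rotvec/0.5",np.cross(z,-n)/.5)
print("tip",tip,"height along n",(tip-dot)@n*1e3,"lateral mm",((tip-dot)-((tip-dot)@n)*n)*1e3)
print("F",o["contact_force"],"F.n",o["contact_force"]@n,"q",o["qpos"],o["opening"])
print("to standoff /0.4",(dot+.025*n-tip)/.4)
E
python3 c.py
```

```text
t 9.8167 pos [ 0.51398849 -0.04505951  0.18313412] tilt err deg 0.33781672068026797 fix rotvec/0.5 [-2.67447593e-03 -1.11218949e-02 -3.07769261e-05]
tip [ 0.53736565 -0.05049521  0.11599508] height along n 59.98204613347537 lateral mm [ 9.34567004 -3.84381949  3.6299475 ]
F [ 0.962698   -0.38898698 -1.46182932] F.n -1.7245022005232948 q [-0.23808159  0.2031769   1.91089137  0.0051228   0.68422337  1.08714468] 0.023992520623334995
to standoff /0.4 [ 0.00576712  0.00283178 -0.09125644]
```

Request:
apply_moves(delta_pos=[[0.005,0.003,-0.045],[0.005,0.003,-0.09],[0.005,0.003,-0.09],[0.005,0.003,-0.09]], dr=[[0,0,0],[0,0,0],[0,0,0],[0,0,0]], jaw=[0,0,0,0])

```text
time: 10.15
tool_pos: [0.5179, -0.0435, 0.1478]
tool_rot: [2.98, -0.306, 0.269]
contact_force: [0.7, -0.4, -0.7]
opening: 0.024
grip_force: 35.0
```

```bash
cat >>c.py <<'E'
S=eyes.read_camera("scene")[:,:,::-1];T=eyes.read_camera("top")[:,:,::-1]
cv2.imwrite("pics/ls.png",S);cv2.imwrite("pics/lt.png",T)
print("proj tip",proj("scene",tip),proj("top",tip),"nose",proj("scene",tip+.034*n),"dot",proj("scene",dot),proj("top",dot))
cv2.imwrite("pics/l.png",np.hstack([cv2.resize(i,None,fx=6,fy=6,interpolation=2) for i in(S[140:220,205:270],T[165:245,230:295])]))
E
python3 c.py
```

```text
t 10.15 pos [ 0.51789839 -0.04349704  0.14778978] tilt err deg 0.24346928048585145 fix rotvec/0.5 [-0.00270335 -0.00752363 -0.00033777]
tip [ 0.54139714 -0.04892818  0.08069282] height along n 25.587072523212452 lateral mm [1.92019841 0.38882614 0.64865012]
F [ 0.6810854  -0.37997263 -0.74075051] F.n -0.9524006744502952 q [-0.23243685  0.26079539  1.95314908  0.003259    0.58258357  1.0919829 ] 0.023980176734547852
to standoff /0.4 [-0.00431161 -0.00108581 -0.00300081]
proj tip [[237.61486284 184.44442258]] [[266.31095579 209.97192677]] nose [[235.97037955 172.78487247]] dot [[238.34819475 193.07233329]] [[266.84022753 208.37991044]]
```

View pics/l.png

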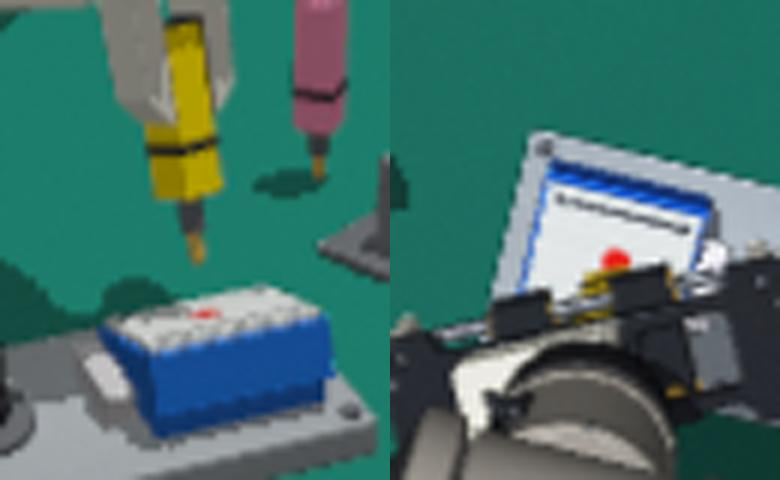

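The tip is in line with the dot: scene tip (238,184), dot (239,192). I'll descend along the normal to about 3 mm above it.

Request:
apply_moves(delta_pos=[[0.007,-0.003,-0.028],[0.014,-0.005,-0.055],[0.014,-0.005,-0.055],[0.014,-0.005,-0.055],[0.014,-0.005,-0.055]], dr=[[0,0,0],[0,0,0],[0,0,0],[0,0,0],[0,0,0]], jaw=[0,0,0,0,0])

```text
time: 10.67
tool_pos: [0.524, -0.0462, 0.1278]
tool_rot: [2.977, -0.311, 0.269]
contact_force: [-0.3, 0.0, -1.0]
opening: 0.024
grip_force: 35.0
```

```bash
python3 c.py
```

```text
t 10.6667 pos [ 0.52398177 -0.04620748  0.12776078] tilt err deg 0.11083082498260664 fix rotvec/0.5 [ 4.33295785e-04  2.56435602e-03 -5.78980162e-05]
tip [ 0.54781787 -0.05174706  0.06079181] height along n 4.5288817119726135 lateral mm [ 1.32644221 -0.79805199  0.53601811]
F [-0.34200962  0.00869876 -0.96070491] F.n -0.7881768454113776 q [-0.23514109  0.30161342  1.96772     0.00467555  0.52193201  1.08900365] 0.024004186601247025
to standoff /0.4 [-0.02036343  0.00596141  0.04675173]
proj tip [[238.16316666 191.66533749]] [[267.02320784 208.34566026]] nose [[236.52825255 180.09445205]] dot [[238.34819475 193.07233329]] [[266.84022753 208.37991044]]
```

```bash
cat >avg.py <<'E'
from h import *
from scipy.spatial.transform import Rotation as Ro
n=np.array([-.3331,.0775,.9397]); dot=np.array([.548,-.0513,.056]); L=[]
for i in range(10):
    eyes.read_camera("scene"); o=telemetry.observe(); z=Ro.from_euler("xyz",o["tool_rot"]).as_matrix()[:,2]
    L.append(np.r_[o["tool_pos"]+.0713*z-dot,o["contact_force"]@n,z,o["contact_force"]])
L=np.array(L);m=L.mean(0);d=m[:3];print("t",o["time"],"h mm",d@n*1e3,"lat",(d-d@n*n)*1e3,"F.n",m[3],"+-",L[:,3].std()/3,"tilt fix/0.5",np.cross(m[4:7],-n)/.5,"F",m[7:])
E
python3 avg.py
```

```text
t 11.2667 h mm 4.054034368201392 lat [ 0.66287111 -0.76324101  0.29792685] F.n -1.7697681979329958 +- 0.10738845027676168 tilt fix/0.5 [ 2.20563098e-04  1.12727535e-03 -1.47858590e-05] F [-0.14389972 -0.06613885 -1.92888734]
```

Request:
apply_moves(delta_pos=[[-0.0015,0.0015,-0.001],[0.001,0.001,-0.006],[0.0025,0.0005,-0.011],[0.0035,0.0005,-0.0148],[0.0035,0.0005,-0.0148]], dr=[[0,0,0],[0,0,0],[0,0,0],[0,0,0],[0,0,0]], jaw=[0,0,0,0,0])

```text
time: 11.68
tool_pos: [0.5251, -0.0461, 0.1207]
tool_rot: [2.978, -0.31, 0.268]
contact_force: [0.7, 0.2, 0.4]
opening: 0.0238
grip_force: 35.0
```

```bash
python3 avg.py
```

```text
t 12.1833 h mm -2.185605594550295 lat [ 0.00154785 -0.10702274  0.00937041] F.n -0.24324630102938288 +- 0.17763386297436254 tilt fix/0.5 [1.87523489e-04 8.02197287e-04 3.12636241e-07] F [ 0.1767559  -0.16837521 -0.18231333]
```

The force rise of 1.5 N gives 1.8 mm of plunger travel, and geometry gives 2.2 mm, so the two agree. I'll go 4 mm further.

Request:
apply_moves(delta_pos=[[0.0011,-0.0003,-0.0031],[0.0022,-0.0005,-0.0063],[0.0033,-0.0008,-0.0094],[0.0033,-0.0008,-0.0094],[0.0033,-0.0008,-0.0094]], dr=[[0,0,0],[0,0,0],[0,0,0],[0,0,0],[0,0,0]], jaw=[0,0,0,0,0])

```text
time: 12.6
tool_pos: [0.5263, -0.0464, 0.1171]
tool_rot: [2.978, -0.31, 0.268]
contact_force: [-1.1, -0.1, 2.2]
opening: 0.0237
grip_force: 35.0
```

```bash
python3 avg.py; python3 - <<'E'
exec(open("c.py").read().replace("pics/l","pics/f"))
E
```

```text
t 13.1 h mm -6.189634918548763 lat [-0.04963357 -0.10054605 -0.00931501] F.n 1.4335792856783371 +- 0.12852446556314887 tilt fix/0.5 [ 1.35116505e-04  6.82645730e-04 -8.40452927e-06] F [-0.08945735 -0.07833895  1.50032171]
t 13.1 pos [ 0.52623102 -0.04634803  0.11715511] tilt err deg 0.08447941133643307 fix rotvec/0.5 [ 1.31157006e-04  6.91822894e-04 -1.05649415e-05]
tip [ 0.55000428 -0.05187806  0.05016302] height along n -6.1974383908921125 lateral mm [-0.06008644 -0.09775532 -0.01325046]
F [ 0.65650987 -0.30228368  1.37728636] F.n 1.0521255672597771 q [-0.23414711  0.32329167  1.97379634  0.00403198  0.49511985  1.09066712] 0.02386791693110318
to standoff /0.4 [-0.02582945  0.00628889  0.07332371]
proj tip [[238.60321263 195.16537247]] [[266.96841728 207.87736206]] nose [[236.97641081 183.65430145]] dot [[238.34819475 193.07233329]] [[266.84022753 208.37991044]]
```

View pics/f.png

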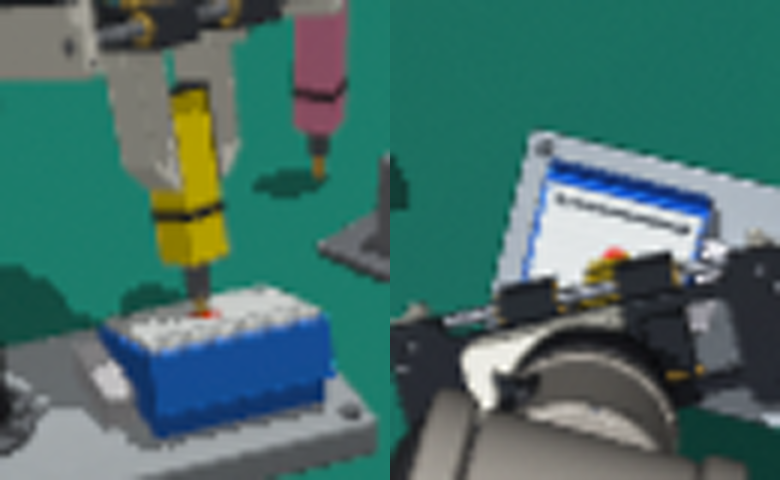

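The tip rests on the red dot at about (203,311) in the left half, and the probe is square to the plate. A force of about 3.2 N and about 6.2 mm of travel both put the plunger roughly halfway in, so I'm handing in.

```bash
python3 -c "
from cell import job; print(job.hand_in())"
```

```text
the job is handed in; nothing more can be done
None
```

I turned the knob about 69° clockwise past its detent, where it stayed, then handed in with the yellow probe held square on the red dot, plunger about halfway in (roughly 6 mm, 3 N), at about 13 s of the 59 s; the hand-in returned no verdict.

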